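# Stop the sample crusher, tip in the feed tray, reset the stop

## Robot

A 6-joint arm with a two-finger parallel gripper is mounted at the origin on the work surface. World frame = base frame: x ahead of the robot, y to its left, z up, the work surface at z = 0. Lengths are in m, angles in rad, forces in N, time in s.
With the tool pointing down it reaches from about 0.25 to 0.775 m from the base axis. Payload 4 kg.
Tool frame: the origin (TCP) lies midway between the tips of the shut fingers; the grasp point (between the pads) lies 19 mm behind it; z points along the fingers, y is the line along which they close (so a half turn about z gives the same grasp; the last joint's range is limited). The gripper opens to 94 mm and grips with 3 to 60 N. Pads are 16 mm wide; open, the fingers measure 119 mm over their backs; the gripper's body (75 mm by 177 mm) begins 78 mm behind the grasp point.
Start: joints at [-1.327, 0.087, 1.371, -0, 1.684, -0.103], TCP at [0.187, -0.517, 0.206] pointing down, gripper open.
Joint ranges: [-3.1, 3.1], [-0.76, 2.03], [0.27, 2.55], [-1.08, 4.22], [0.17, 2.65], [-2.57, 2.57]. Speed limits (rad/s): [2.79, 2.79, 3.14, 3.14, 3.14, 3.14].

## Interface

Orientations are given as [roll, pitch, yaw] about the fixed x, y, z axes, in that order (R = Rz(yaw) Ry(pitch) Rx(roll)).
In Python, from bench import robot gives the robot as it stands. The module is installed in compiled form; this text tells all that it offers.
- The arm moves only by the tool arm_command, never from a script. Its argument "targets" is a list of rows, each a list of 4 numbers: the shift along the world's x, y, z as a fraction of full scale, then the turn about the world's z as a fraction of full scale. A call has 1 to 8 rows; each row is the pose to reach, as a shift and turn from the pose commanded when the call began; what a row does not reach only later rows make up. Full scale, the value 1, is 0.5 m for a shift and 120 degrees for a turn. A row lasts 1/12 s, in which the tool goes at most 41.7 mm and 7.16 degrees, less where a joint would pass 70% of its speed; a pose out of reach is approached as far as the arm can. A call with a number of a shift or a turn outside -1 to 1 is refused whole. A call with a gripper value outside its range is refused whole. "claw" is the closure, from 0 (fully open) to 1 (shut), set as the call begins (left out, the last holds). The fingers move at their own pace and stop on an object; the grip force is fixed at half the most. Time passes only in rows, so rows that repeat a pose let the fingers close. It gives the time, the measured TCP pose, the force, the opening and the grip force at its end, in the units of the state.
- robot.get_obs(): the state, without advancing time (a new reading comes with each control period).
- robot.snapshot(name): name is "scene" or "top" or "wrist"; returns the picture (420x560x3 uint8, red, green, blue); there is no depth.
- robot.camera_info(name): a dict with "vfov" (degrees; the focal length in pixels is half the picture's height over the tangent of half this angle, whatever the lens; pixels are square), "cx", "cy" (the principal point, pixels), "extrinsics" (4x4, takes a point from camera to world coordinates); the wrist camera has in their place "T_tool_cam" (4x4, takes a point from camera to tool coordinates, whose origin is the TCP and whose axes are the flange's). Camera axes: x right, y up, looking along -z (the intrinsics and any distortion apply to the point x, -y, -z); pixel columns grow to the right and rows downward; lengths in m; the calibration is good to about 2 mm. A picture is of the moment at which its call begins: read the wrist's pose just before it. camera_info takes no time and is no camera call.
- robot.close_job(): hands the job in; it is judged then, once.
The state is a dict: "time": time; "joint_positions": joint angles; "qvel": joint speeds; "joint_torque": joint torques, N m; "tool_pos": TCP position; "ee_rot": TCP orientation; "wrist_force": force on the tool from outside, world axes, zero at the start; "wrist_torque": the same for the moment, N m; "width": finger opening in m; "finger_force": force on a finger pad.
Only numpy, scipy, OpenCV 4.12 (cv2) and the standard library are available. Lean on these libraries where they do the work, as an engineer would, in place of code of your own. Each camera call takes 0.05 s, during which the arm holds its last target. There are 200 camera calls.

## Task

Load the sample crusher safely: press the mushroom stop button down until it latches and stays down by itself, then push the tip tray's lever over so that all four lumps fall into the hopper, and let the tray swing back down. Only then twist the mushroom head clockwise to release it and let it spring back up. Never raise the tray while the stop button is up, and leave the tin, the bottle and the beaker where they stand.

Things in the scene. Friction and masses are not known exactly. Their poses are not given: they have to be found in the camera images.
- station: Stop station: grey box 100 x 100 x 75 mm high, fixed to the bench, left or right of the crusher. Origin at the centre of its underside, z up. From the middle of its top rise a 30 mm collar (15 mm high) and, above it, the black mushroom head of the stop button.
- stop_top (a point): Centre of the top of the mushroom head, moving with it; 127 mm above the bench when up. The head is a black disc, 40 mm diameter, 22 mm thick, with a grey line (34 x 6 mm) across its flat top; its round side, to be gripped for turning, is 0 to 22 mm below this point. Under the head: 30 mm free above the box when up, 20 mm when latched.
- stop (a joint): Travel of the stop button in m: 0 = up, about 0.0095 = latched, 0.0125 = hard bottom. Pressed past 0.011 (about 3 N; a slow press, 10 mm/s, to 6 N reaches the bottom) and let go, it stays latched; check, and press again if it came up. Unlatched, it springs up with only 1 N, so it rises once the fingers let go of the head.
- stop_knob (a joint): Turn of the mushroom head in rad: 0 to 0.15 at the start, grows clockwise seen from above, hard stop at 1.3. Beyond about 0.8 the latch is free (1.0 is plenty). It stays where it is left. The button latches only if pressed with the head below 0.3.
- crusher: Sample crusher, fixed: white body 180 (x) x 200 (y) x 120 mm high; origin under it at bench height, +x from tray to hopper (roughly away from the robot). In its frame, mm: funnel mouth x -70..76, y -70..70, z 190; floor 100 x 100 at z 123; clear guards at y +-75 and x 78 up to z 275. Tip tray x -203..-68, y -55..55, floor top z 212, walls 40 high, open to the hopper.
- tray (a joint): Tilt of the tip tray in rad about a level axle along the crusher's y, at its x -78, z 202 mm: 0 = level, at rest; grows as the lever is pushed to the crusher's +x; stop at 1.15. Lumps slide off at 0.7 to 1.1; hold it near 1.1 for a second to empty it. Takes about 5 N. Let go, it swings back down by itself in a second or two.
- tray_bar (a point): Middle of the black crossbar (16 mm diameter, 60 mm long along the crusher's y) atop the tray's lever, a 10 mm rod. In the crusher's frame at rest x -133, y 100, z 297 mm (ends y 70 and 130); it moves on a 110 mm arc about the axle to x -14, z 291 mm at tilt 1.15. Push it from the tray side with closed fingers pointing down.
- lump0: Grey mineral lump with eight corners, 28 x 23 x 24 mm high, about 35 g, starting in the tip tray (back row). Origin at the centre of its underside.
- lump1: Grey mineral lump with eight corners, 26 x 24 x 21 mm high, about 35 g, starting in the tip tray (back row). Origin at the centre of its underside.
- lump2: Grey mineral lump with eight corners, 29 x 22 x 22 mm high, about 35 g, starting in the tip tray (hopper row). Origin at the centre of its underside.
- lump3: Grey mineral lump with eight corners, 27 x 24 x 26 mm high, about 35 g, starting in the tip tray (hopper row). Origin at the centre of its underside.
- tin: Bystander: closed steel tin, 84 mm diameter, 50 mm high, origin under its centre.
- bottle: Bystander: white bottle, 60 mm diameter, 150 mm high, origin under its centre.
- beaker: Bystander: glass beaker, 68 mm diameter, 85 mm high, origin under its centre.
Mind the look-alikes: they are no part of the job. What is meant by the station is not pink, and is the larger of those in its own colour. What is shaped like the lump3 but orange is not meant.

How it is judged:
By the outcome, as a careful person would: the job done as asked, in the order asked, and still so for the second after the job is handed in, with the robot touching nothing.
It also fails if it takes over 70 s, if anything falls off the work surface, if the arm or the gripper's body presses on something with over 40 N, if the wrist force passes 120 N, or if a joint passes its speed limit or range.

## Working session

There is one attempt and no reset: what is moved stays moved. The work goes in short steps, Python scripts to look and compute and a tool call to move; the robot and the scene stay as the last step left them, time stands still between calls to the robot, and variables do not carry over. Pictures are saved under pics/ and viewed, at most 10 in all, crops included, and the job is handed in when it is done.

Besides the shell and the picture viewer there is one more tool, called after "Emit:" in YAML: its name, and indented under it one key for each argument. arm_command: Moves the arm, as the interface text tells. Shift numbers are shares of 0.5 m and turn numbers shares of 120 degrees, none past 1 either way. Its arguments: {"type":"object","properties":{"targets":{"type":"array"},"claw":{"type":"number"}},"required":["targets"]}

```bash
mkdir -p pics
python3 - <<'E'
from bench import robot
import cv2
for n in("scene","top"):
    cv2.imwrite(f"pics/{n}0.png",robot.snapshot(n)[:,:,::-1])
for n in("scene","top","wrist"):
    print(n,robot.camera_info(n))
o=robot.get_obs();print(o["time"],o["tool_pos"],o["ee_rot"],o["width"])
E
```

```text
scene {'vfov': 57.7412378567663, 'cx': 279.3409543621412, 'cy': 211.95114383263953, 'extrinsics': array([[ 0.62684459, -0.60574331,  0.49004174,  1.07520594],
       [ 0.77898631,  0.47457373, -0.40982936, -0.37592397],
       [ 0.01569045,  0.63863512,  0.76934972,  0.98331462],
       [ 0.        ,  0.        ,  0.        ,  1.        ]])}
top {'vfov': 57.76929990384462, 'cx': 280.1955289743016, 'cy': 210.43514531073097, 'extrinsics': array([[-0.02643072,  0.99892   , -0.03821329,  0.5147158 ],
       [-0.99961503, -0.02673315, -0.00742506,  0.04626696],
       [-0.0084386 ,  0.03800233,  0.99924202,  1.2479974 ],
       [ 0.        ,  0.        ,  0.        ,  1.        ]])}
wrist {'vfov': 60.7217636693594, 'cx': 274.01387908336346, 'cy': 212.14900078190243, 'T_tool_cam': array([[-9.36500728e-04,  9.66730091e-01,  2.55796898e-01,
         7.44724168e-02],
       [ 9.99999523e-01,  9.76518033e-04, -2.94338420e-05,
         4.93585371e-04],
       [-2.78244865e-04,  2.55796749e-01, -9.66730545e-01,
        -1.80283559e-01],
       [ 0.00000000e+00,  0.00000000e+00,  0.00000000e+00,
         1.00000000e+00]])}
0.1 [ 0.18682054 -0.51680583  0.20442799] [-3.13966584e+00 -1.89187073e-04  3.46815333e-01] 0.09382239221827968
```

View pics/scene0.png

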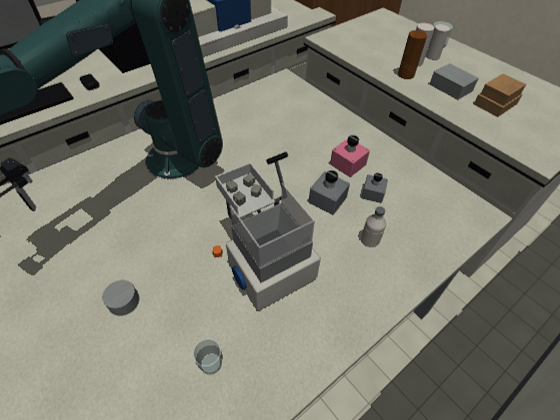

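View pics/top0.png

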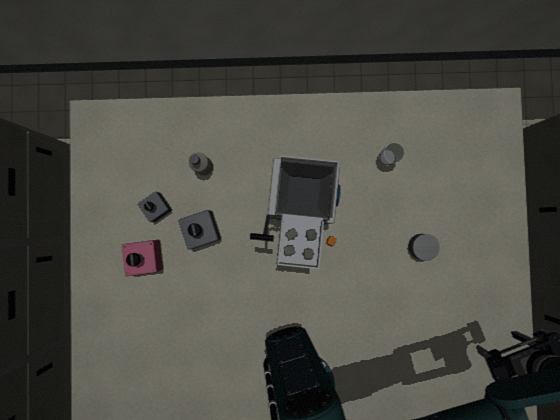

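The station is the larger grey box near top (200,230), with its head near (195,230). The crossbar is near (262,238), and the smaller grey box and the pink one are decoys. I'll enlarge both views to measure.

Run:
```python
import cv2
a=cv2.imread("pics/top0.png")[150:280,170:350]
b=cv2.imread("pics/scene0.png")[140:310,200:400]
cv2.imwrite("pics/topc.png",cv2.resize(a,None,fx=4.4,fy=4.4,interpolation=cv2.INTER_CUBIC))
cv2.imwrite("pics/scenec.png",cv2.resize(b,None,fx=3.5,fy=3.5,interpolation=cv2.INTER_CUBIC))
```

```text
(no output)
```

View pics/topc.png

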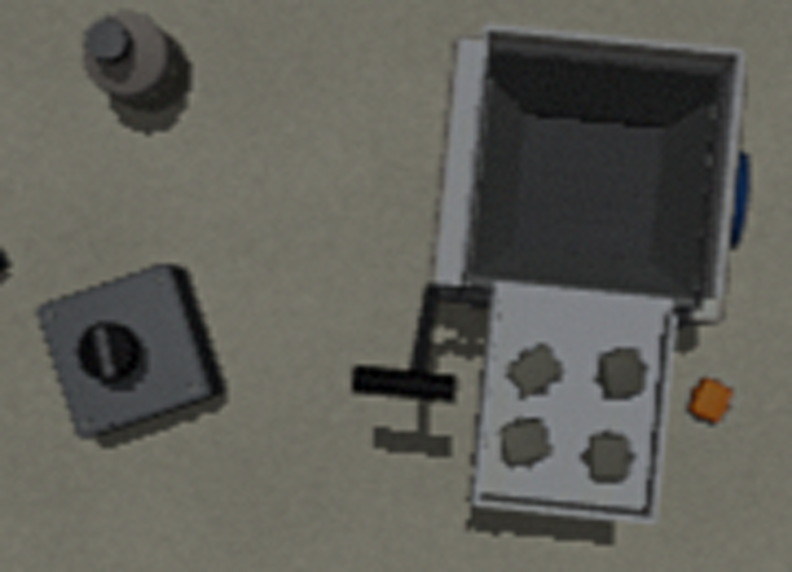

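View pics/scenec.png

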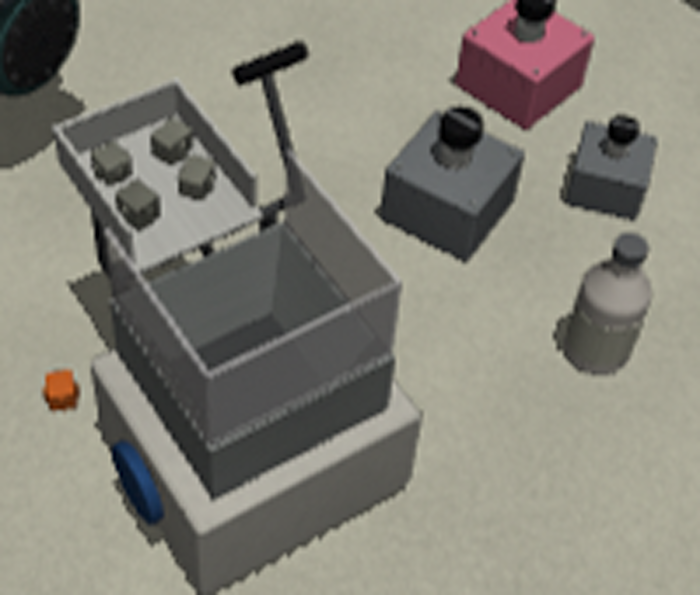

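Top crop: head top is at full-frame pixel (195,230.5), and the bar runs from (250.7,236.4) to (273.4,238.2). Scene crop: head top is at (332,176), and the bar's middle is at (277.4,157.7).

```bash
cat > h.py <<'E'
import numpy as np
from bench import robot
def ray(n,u,v,E=None):
    c=robot.camera_info(n); f=210/np.tan(np.radians(c["vfov"]/2))
    E=c["extrinsics"] if E is None else E
    return E[:3,3],E[:3,:3]@np.array([(u-c["cx"])/f,-(v-c["cy"])/f,-1])
def atz(n,u,v,z,E=None):
    o,d=ray(n,u,v,E); return (o+d*(z-o[2])/d[2])[:2].round(4)
def tri(a,b):
    (o,d),(p,e)=ray(*a),ray(*b)
    s=np.linalg.lstsq(np.c_[d,-e],p-o,rcond=None)[0]
    x,y=o+d*s[0],p+e*s[1]; return ((x+y)/2).round(4),np.linalg.norm(x-y).round(4)
E
python3 - <<'E'
from h import *
T=lambda x,y:(170+x/4.4,150+y/4.4)
S=lambda x,y:(200+x/3.5,140+y/3.5)
print("head",atz("top",*T(110,354),.127),atz("scene",*S(462,127),.127),tri(("top",*T(110,354)),("scene",*S(462,127))))
print("bar",atz("top",*T(404,384),.302),atz("scene",*S(271,61),.302),tri(("top",*T(404,384)),("scene",*S(271,62))))
print("ends",atz("top",*T(355,380),.297),atz("top",*T(455,388),.297))
print("tray near corners",atz("top",*T(478,502),.252),atz("top",*T(655,519),.252))
print("bottle",tri(("top",*T(109,42)),("scene",*S(630,247))))
print("body corners",atz("top",*T(457,40),.12),atz("top",*T(432,285),.12),atz("top",*T(720,320),.12))
for n,p in(("top",T),("scene",S)):
  if n=="top":print("station corners",[atz(n,*p(*q),.075) for q in((40,305),(172,265),(205,398),(88,436))])
E
```

```text
head [0.5053 0.3071] [0.5182 0.3044] (array([0.5072, 0.3129, 0.1127]), np.float64(0.0064))
bar [0.4855 0.1006] [0.4925 0.1002] (array([0.4865, 0.1026, 0.2954]), np.float64(0.004))
ends [0.4883 0.1287] [0.4823 0.0721]
tray near corners [0.4131 0.0614] [ 0.4004 -0.0429]
bottle (array([0.7142, 0.3021, 0.1429]), np.float64(0.0046))
body corners [0.7115 0.0695] [0.5459 0.0906] [ 0.5172 -0.1024]
station corners [array([0.5405, 0.3678]), array([0.5661, 0.2745]), array([0.4723, 0.2532]), array([0.448 , 0.3357])]
```

Emit:
arm_command:
  targets:
    - [0,0,0.43,0]
    - [0,0,0.43,0.1]
    - [0,0,0.43,0.1]
    - [0,0,0.43,0.1]
    - [0,0,0.43,0.1]
    - [0.2,0.4,0.43,0.2]
    - [0.2,0.4,0.43,0.2]
    - [0.2,0.4,0.43,0.2]
  claw: 1

```text
time: 0.77
tool_pos: [0.2433, -0.4054, 0.4177]
ee_rot: [3.141, -0.0, 0.767]
wrist_force: [0.4, -0.1, -0.7]
width: 0.044
finger_force: 0.0
```

Emit:
arm_command:
  targets:
    - [0.4,0.9,0,0.3]
    - [0.4,0.9,0,0.3]
    - [0.4,0.9,0,0.3]
    - [0.4,0.9,0,0.3]
    - [0.4,0.9,0,0.3]
    - [0.4,0.9,0,0.3]
    - [0.4,0.9,0,0.3]
    - [0.4,0.9,0,0.3]

```text
time: 1.43
tool_pos: [0.3783, -0.0989, 0.4173]
ee_rot: [3.141, 0.0, 1.394]
wrist_force: [0.4, -0.5, -0.5]
width: 0.0006
finger_force: 0.0
```

Emit:
arm_command:
  targets:
    - [0.18,0.64,0,0.05]
    - [0.18,0.64,0,0.05]
    - [0.18,0.64,0,0.05]
    - [0.18,0.64,0,0.05]
    - [0.18,0.64,0,0.05]
    - [0.18,0.64,0,0.05]
    - [0.18,0.64,0,0.05]
    - [0.18,0.64,0,0.05]

```text
time: 2.1
tool_pos: [0.4681, 0.2214, 0.4171]
ee_rot: [-3.141, 0.0, 1.499]
wrist_force: [1.3, -0.8, 1.0]
width: 0.0002
finger_force: 0.0
```

Emit:
arm_command:
  targets:
    - [0,0,0,0]
    - [0,0,0,0]
    - [0,0,0,0]

```text
time: 2.35
tool_pos: [0.468, 0.2188, 0.4171]
ee_rot: [-3.141, 0.001, 1.499]
wrist_force: [0.0, 0.3, -0.4]
width: 0.0007
finger_force: 0.0
```

```bash
cat >> h.py <<'E'
from scipy.spatial.transform import Rotation as R
def wristE():
    o=robot.get_obs(); T=np.eye(4)
    T[:3,:3]=R.from_euler("xyz",o["ee_rot"]).as_matrix(); T[:3,3]=o["tool_pos"]
    return T@robot.camera_info("wrist")["T_tool_cam"]
E
python3 - <<'E'
from h import *
import cv2
print(robot.get_obs()["tool_pos"],robot.get_obs()["ee_rot"])
np.save("E1.npy",wristE())
im=robot.snapshot("wrist")[:,:,::-1]; cv2.imwrite("pics/w1raw.png",im)
cv2.imwrite("pics/w1.png",cv2.resize(im,(800,600),interpolation=cv2.INTER_CUBIC))
E
```

```text
[0.46803099 0.21875117 0.41713317] [-3.14062099e+00  1.03554649e-03  1.49887015e+00]
```

View pics/w1.png

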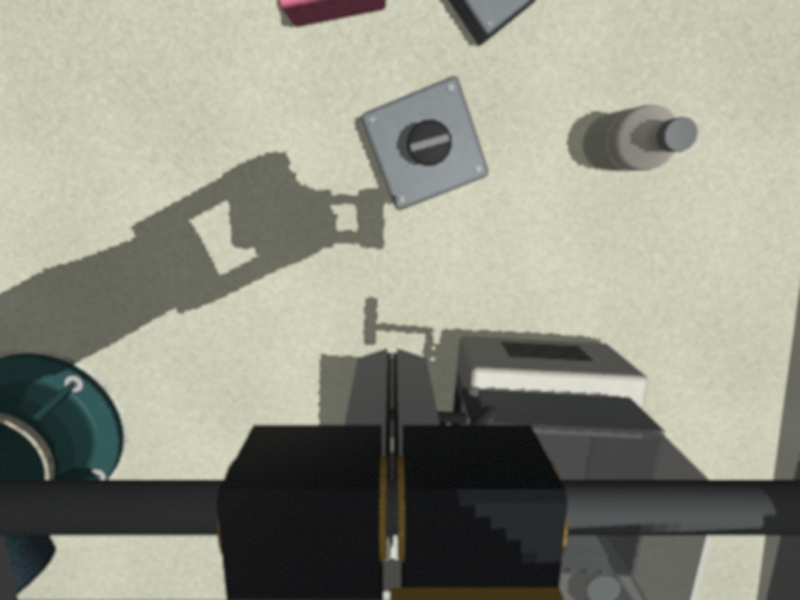

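Head top is at (429,142) in the enlarged picture, and the bar is hidden behind the gripper.

Run:
```python
from h import *
E=np.load("E1.npy"); k=1.42857
print("head",atz("wrist",429/k,142/k,.127,E),"line ends",[atz("wrist",x/k,y/k,.127,E) for x,y in((410,148),(449,137))])
print("box corners",[atz("wrist",x/k,y/k,.075,E) for x,y in((360,117),(456,77),(488,172),(399,208))])
```

```text
head [0.5082 0.311 ] line ends [array([0.4912, 0.3072]), array([0.5258, 0.3139])]
box corners [array([0.447 , 0.3408]), array([0.5406, 0.3697]), array([0.5686, 0.2805]), array([0.4785, 0.2519])]
```

Emit:
arm_command:
  targets:
    - [0.08,0.184,-0.1,0]
    - [0.08,0.184,-0.2,0]
    - [0.08,0.184,-0.3,0]
    - [0.08,0.184,-0.4,0]
    - [0.08,0.184,-0.5,0]
    - [0.08,0.184,-0.56,0]
    - [0.08,0.184,-0.56,0]
    - [0.08,0.184,-0.56,0]

```text
time: 3.07
tool_pos: [0.5065, 0.3082, 0.1331]
ee_rot: [-3.137, 0.003, 1.496]
wrist_force: [-0.3, 0.8, -0.7]
width: 0.0004
finger_force: 0.0
```

Emit:
arm_command:
  targets:
    - [0,0,-0.002,0]
    - [0,0,-0.004,0]
    - [0,0,-0.006,0]
    - [0,0,-0.008,0]
    - [0,0,-0.01,0]
    - [0,0,-0.01,0]

```text
time: 3.57
tool_pos: [0.5092, 0.3113, 0.1347]
ee_rot: [3.138, -0.002, 1.498]
wrist_force: [-0.2, 0.1, 0.5]
width: 0.0005
finger_force: 0.0
```

Emit:
arm_command:
  targets:
    - [0,0,-0.004,0]
    - [0,0,-0.008,0]
    - [0,0,-0.01,0]
    - [0,0,-0.012,0]
    - [0,0,-0.014,0]
    - [0,0,-0.016,0]
    - [0,0,-0.018,0]
    - [0,0,-0.02,0]

```text
time: 4.23
tool_pos: [0.5082, 0.3112, 0.1226]
ee_rot: [3.141, -0.0, 1.499]
wrist_force: [-0.9, 0.4, 1.7]
width: 0.0003
finger_force: 0.9
```

Emit:
arm_command:
  targets:
    - [0,0,-0.002,0]
    - [0,0,-0.004,0]
    - [0,0,-0.006,0]
    - [0,0,-0.008,0]
    - [0,0,-0.01,0]
    - [0,0,-0.012,0]
    - [0,0,-0.012,0]

```text
time: 4.82
tool_pos: [0.5082, 0.3111, 0.1163]
ee_rot: [-3.142, -0.0, 1.499]
wrist_force: [-0.9, -0.7, 0.9]
width: 0.0004
finger_force: 1.0
```

Emit:
arm_command:
  targets:
    - [0,0,-0.002,0]
    - [0,0,-0.004,0]
    - [0,0,-0.006,0]
    - [0,0,-0.006,0]

```text
time: 5.15
tool_pos: [0.5083, 0.3112, 0.1147]
ee_rot: [3.141, -0.001, 1.499]
wrist_force: [-1.1, -0.8, 5.7]
width: 0.0002
finger_force: 2.8
```

Emit:
arm_command:
  targets:
    - [0,0,-0.001,0]
    - [0,0,-0.002,0]
    - [0,0,-0.002,0]

```text
time: 5.4
tool_pos: [0.5085, 0.3112, 0.1147]
ee_rot: [3.14, -0.001, 1.499]
wrist_force: [-2.5, -0.8, 8.5]
width: 0.0004
finger_force: 4.1
```

Emit:
arm_command:
  targets:
    - [0,0,0.01,0]
    - [0,0,0.1,0]
    - [0,-0.08,0.2,0]
    - [0,-0.16,0.3,0]
    - [0,-0.2,0.4,0]
    - [0,-0.2,0.44,0]
    - [0,-0.2,0.44,0]
    - [0,-0.2,0.44,0]

```text
time: 6.07
tool_pos: [0.5103, 0.2094, 0.3413]
ee_rot: [3.127, -0.004, 1.496]
wrist_force: [-0.1, 0.3, 1.8]
width: 0.0002
finger_force: 0.0
```

Run:
```python
from h import *
import cv2
o=robot.get_obs();print(o["tool_pos"],o["ee_rot"])
E=wristE(); np.save("E2.npy",E)
w=robot.snapshot("wrist")[:,:,::-1]; s=robot.snapshot("scene")[:,:,::-1]
s0=cv2.imread("pics/scene0.png")
z=lambda i:cv2.resize(i,(390,390),interpolation=cv2.INTER_CUBIC)
cv2.imwrite("pics/p1.png",np.hstack([z(s0[150:220,295:365]),z(s[150:220,295:365])]))
cv2.imwrite("pics/w2.png",w)
```

```text
[0.51032798 0.20937442 0.34133215] [ 3.12734936 -0.00412981  1.49555623]
```

View pics/p1.png

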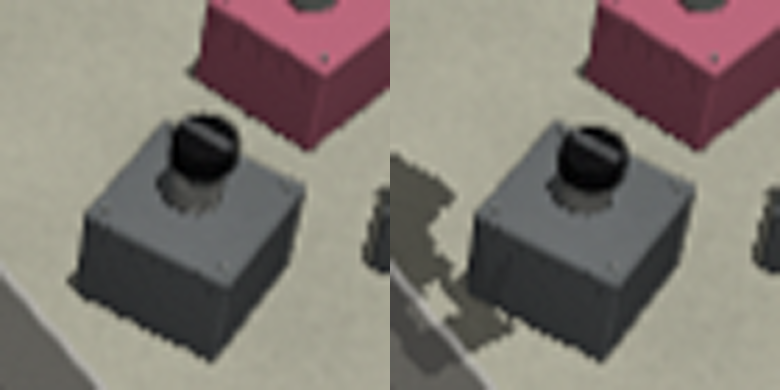

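The head sits lower than before, so it is latched. Next I go to the tray side of the bar.

Emit:
arm_command:
  targets:
    - [-0.16,-0.172,0,-0.017]
    - [-0.16,-0.172,0,-0.017]
    - [-0.16,-0.172,0,-0.017]
    - [-0.16,-0.172,-0.04,-0.017]
    - [-0.16,-0.172,-0.08,-0.017]
    - [-0.16,-0.172,-0.122,-0.017]
    - [-0.16,-0.172,-0.122,-0.017]
    - [-0.16,-0.172,-0.122,-0.017]

```text
time: 6.83
tool_pos: [0.4268, 0.1252, 0.2685]
ee_rot: [-3.135, 0.002, 1.464]
wrist_force: [-0.5, 1.0, 0.0]
width: 0.0002
finger_force: 0.0
```

Run:
```python
from h import *
import cv2
o=robot.get_obs();print(o["tool_pos"],o["ee_rot"])
s=robot.snapshot("scene")[:,:,::-1];t=robot.snapshot("top")[:,:,::-1]
z=lambda i:cv2.resize(i,(390,390),interpolation=cv2.INTER_CUBIC)
cv2.imwrite("pics/p2.png",np.hstack([z(s[130:230,220:320]),z(t[180:280,220:320])]))
```

```text
[0.42682924 0.12520248 0.26851031] [-3.13535029e+00  1.68333018e-03  1.46371965e+00]
```

View pics/p2.png

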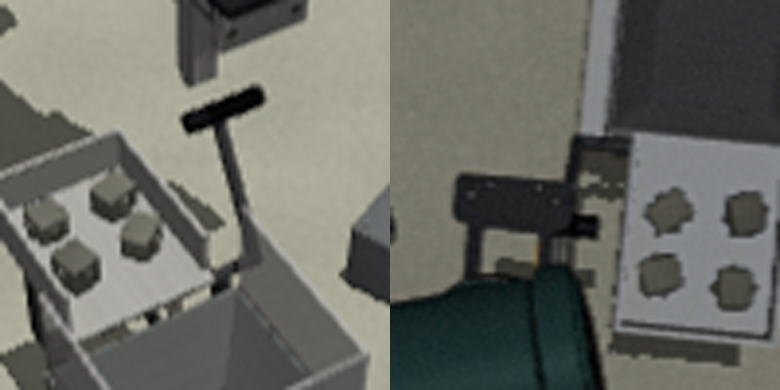

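The shut fingers are behind the bar on the tray side (left panel: finger tip at (200,75), bar at (225,108)). Now I push.

Emit:
arm_command:
  targets:
    - [0.03,-0.003,0.02,0]
    - [0.06,-0.007,0.02,0]
    - [0.075,-0.008,0.02,0]
    - [0.09,-0.01,0.02,0]
    - [0.105,-0.012,0.02,0]
    - [0.12,-0.013,0.02,0]
    - [0.135,-0.015,0.02,0]
    - [0.15,-0.017,0.02,0]

```text
time: 7.6
tool_pos: [0.5031, 0.117, 0.2824]
ee_rot: [-3.141, -0.001, 1.464]
wrist_force: [-3.8, 1.3, 2.4]
width: 0.0004
finger_force: 1.9
```

Emit:
arm_command:
  targets:
    - [0.015,-0.002,0,0]
    - [0.03,-0.003,0,0]
    - [0.045,-0.005,0,0]
    - [0.06,-0.007,0,0]
    - [0.075,-0.008,0,0]
    - [0.09,-0.01,0,0]
    - [0.105,-0.012,0,0]
    - [0.12,-0.013,0,0]

```text
time: 8.27
tool_pos: [0.5637, 0.1098, 0.2805]
ee_rot: [-3.14, 0.001, 1.463]
wrist_force: [-2.8, 1.2, -2.0]
width: 0.0006
finger_force: 1.3
```

Emit:
arm_command:
  targets:
    - [0.012,-0.001,0,0]
    - [0.022,-0.002,0,0]
    - [0.03,-0.003,0,0]
    - [0.03,-0.003,0,0]
    - [0.03,-0.003,0,0]

```text
time: 8.68
tool_pos: [0.5784, 0.1086, 0.2816]
ee_rot: [3.141, -0.0, 1.463]
wrist_force: [-2.5, 0.3, -0.9]
width: 0.0003
finger_force: 1.2
```

Run:
```python
from h import *
import cv2
s=robot.snapshot("scene")[:,:,::-1]
cv2.imwrite("pics/p3.png",cv2.resize(s[120:280,200:360],(600,600),interpolation=cv2.INTER_CUBIC))
```

```text
(no output)
```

View pics/p3.png

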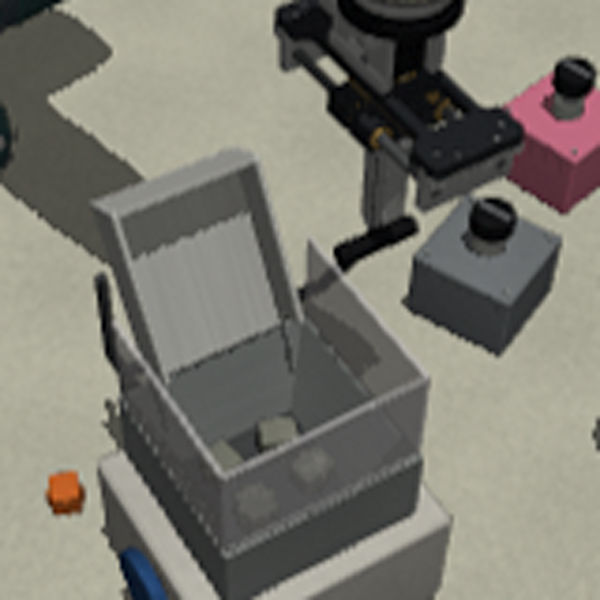

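The tray is empty and four lumps show in the hopper, at (225,452), (278,433), (312,463) and (257,500). Now I let the tray down.

Emit:
arm_command:
  targets:
    - [-0.03,0.003,0,0]
    - [-0.06,0.007,0,0]
    - [-0.09,0.01,0,0]
    - [-0.12,0.013,0,0]
    - [-0.15,0.017,0,0]
    - [-0.18,0.02,0,0]
    - [-0.21,0.023,0,0]
    - [-0.25,0.027,0,0]

```text
time: 9.4
tool_pos: [0.4535, 0.1221, 0.2824]
ee_rot: [3.138, -0.001, 1.463]
wrist_force: [0.3, -0.5, -0.1]
width: 0.0005
finger_force: 0.0
```

Emit:
arm_command:
  targets:
    - [-0.04,0.005,0,0]
    - [-0.07,0.008,0,0]
    - [-0.07,0.008,0.06,0]
    - [-0.07,0.008,0.14,0]
    - [-0.07,0.008,0.2,0]
    - [-0.07,0.008,0.2,0]

```text
time: 9.9
tool_pos: [0.4198, 0.1263, 0.3898]
ee_rot: [3.125, -0.004, 1.463]
wrist_force: [-1.1, -0.5, 0.6]
width: 0.0004
finger_force: 0.0
```

Emit:
arm_command:
  targets:
    - [0.176,0.37,0,0]
    - [0.176,0.37,0,0]
    - [0.176,0.37,0,0]
    - [0.176,0.37,0,0]
    - [0.176,0.37,0,0]
    - [0.176,0.37,-0.1,0]
    - [0.176,0.37,-0.2,0]
    - [0.176,0.37,-0.2,0]
  claw: 0

```text
time: 10.57
tool_pos: [0.5052, 0.3114, 0.2737]
ee_rot: [-3.134, 0.005, 1.465]
wrist_force: [-0.0, -0.5, -1.4]
width: 0.0507
finger_force: 0.0
```

Emit:
arm_command:
  targets:
    - [0,0,-0.06,0]
    - [0,0,-0.12,0]
    - [0,0,-0.18,0]
    - [0,0,-0.22,0]
    - [0,0,-0.22,0]
    - [0,0,-0.22,0]
    - [0,0,-0.22,0]
    - [0,0,-0.22,0]

```text
time: 11.23
tool_pos: [0.5076, 0.3118, 0.1746]
ee_rot: [3.137, -0.003, 1.463]
wrist_force: [0.3, -0.6, 0.4]
width: 0.0941
finger_force: 0.0
```

Run:
```python
from h import *
import cv2
o=robot.get_obs();print(o["time"],o["tool_pos"],o["ee_rot"],o["width"])
s=robot.snapshot("scene")[:,:,::-1]; w=robot.snapshot("wrist")[:,:,::-1]
np.save("E3.npy",wristE())
cv2.imwrite("pics/p4.png",np.hstack([cv2.resize(s[130:270,200:340],(380,380)),w[40:420,70:490]]))
```

```text
11.2333 [0.5075927  0.31175546 0.17455872] [ 3.13676762e+00 -2.90144043e-03  1.46315382e+00] 0.09414736972613709
```

View pics/p4.png

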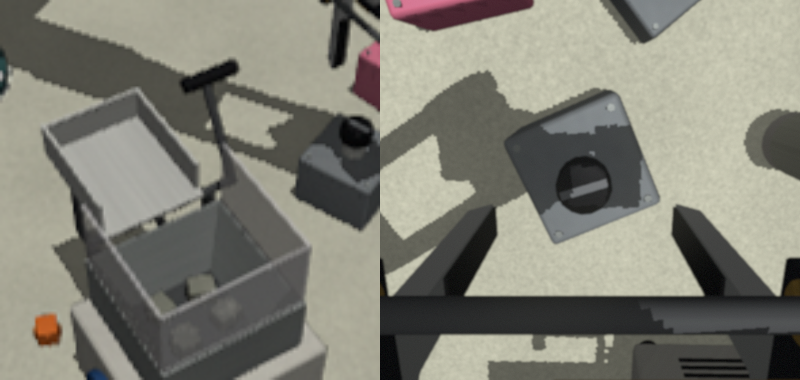

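The tray is level and empty, the lumps are in the hopper, and the head is still latched and centred between the fingers. I descend and grip.

Emit:
arm_command:
  targets:
    - [0,0,-0.05,0]
    - [0,0,-0.1,0]
    - [0,0,-0.14,0]
    - [0,0,-0.16,0]
    - [0,0,-0.178,0]
    - [0,0,-0.178,0]
    - [0,0,-0.178,0]

```text
time: 11.92
tool_pos: [0.5067, 0.3113, 0.0835]
ee_rot: [3.14, -0.001, 1.463]
wrist_force: [0.6, -0.5, 0.7]
width: 0.0943
finger_force: 0.0
```

Emit:
arm_command:
  targets:
    - [0,0,0,0]
    - [0,0,0,0]
    - [0,0,0,0]
    - [0,0,0,0]
    - [0,0,0,0]
    - [0,0,0,0]
    - [0,0,0,0]
    - [0,0,0,0]
  claw: 1

```text
time: 12.58
tool_pos: [0.5062, 0.3111, 0.0825]
ee_rot: [3.142, 0.0, 1.463]
wrist_force: [-1.0, 0.0, 0.2]
width: 0.0439
finger_force: 0.0
```

Emit:
arm_command:
  targets:
    - [0,0,0,0]
    - [0,0,0,0]
    - [0,0,0,0]
    - [0,0,0,0]

```text
time: 12.92
tool_pos: [0.507, 0.311, 0.0827]
ee_rot: [3.14, -0.0, 1.463]
wrist_force: [3.7, 0.0, -0.6]
width: 0.0395
finger_force: 30.0
```

Emit:
arm_command:
  targets:
    - [0,0,0,-0.05]
    - [0,0,0,-0.1]
    - [0,0,0,-0.15]
    - [0,0,0,-0.2]
    - [0,0,0,-0.25]
    - [0,0,0,-0.3]
    - [0,0,0,-0.35]
    - [0,0,0,-0.35]

```text
time: 13.58
tool_pos: [0.5066, 0.3113, 0.0834]
ee_rot: [3.141, -0.001, 0.728]
wrist_force: [2.3, -0.1, 1.0]
width: 0.0393
finger_force: 30.0
```

Emit:
arm_command:
  targets:
    - [0,0,0,-0.05]
    - [0,0,0,-0.1]
    - [0,0,0,-0.15]
    - [0,0,0,-0.17]
    - [0,0,0,-0.17]

```text
time: 14.0
tool_pos: [0.5065, 0.3116, 0.0832]
ee_rot: [-3.141, -0.001, 0.376]
wrist_force: [2.4, 0.4, 1.2]
width: 0.0396
finger_force: 30.0
```

Emit:
arm_command:
  targets:
    - [0,0,0,0]
    - [0,0,0,0]
    - [0,0,0,0]
    - [0,0,0,0]
    - [0,0,0,0]
    - [0,0,0,0]
    - [0,0,0,0]
    - [0,0,0,0]
  claw: 0

```text
time: 14.67
tool_pos: [0.5061, 0.3111, 0.0825]
ee_rot: [3.141, 0.0, 0.374]
wrist_force: [0.7, 0.5, 0.6]
width: 0.0891
finger_force: 0.0
```

Emit:
arm_command:
  targets:
    - [0,0,0,0]
    - [0,0,0,0]
    - [0,0,0.05,0]
    - [0,0,0.12,0]
    - [0,0,0.2,0]
    - [0,-0.05,0.26,0]
    - [0,-0.1,0.3,0]
    - [0,-0.1,0.3,0]

```text
time: 15.33
tool_pos: [0.5088, 0.2589, 0.2399]
ee_rot: [3.139, -0.012, 0.371]
wrist_force: [0.4, 0.9, 0.4]
width: 0.0944
finger_force: 0.0
```

Run:
```python
from h import *
import cv2
o=robot.get_obs();print(o["time"],o["tool_pos"],o["ee_rot"],o["width"])
s=robot.snapshot("scene")[:,:,::-1]; s0=cv2.imread("pics/scene0.png")
a=cv2.resize(s0[150:220,295:365],(290,290),interpolation=cv2.INTER_CUBIC)
b=cv2.resize(s[150:220,295:365],(290,290),interpolation=cv2.INTER_CUBIC)
c=cv2.resize(s,(480,360)); 
cv2.imwrite("pics/p5.png",np.hstack([np.vstack([a,b]),np.vstack([c,np.zeros((220,480,3),np.uint8)])]))
```

```text
15.3333 [0.50883063 0.25889336 0.2398658 ] [ 3.13935484 -0.01167389  0.37081786] 0.09439404374622447
```

View pics/p5.png

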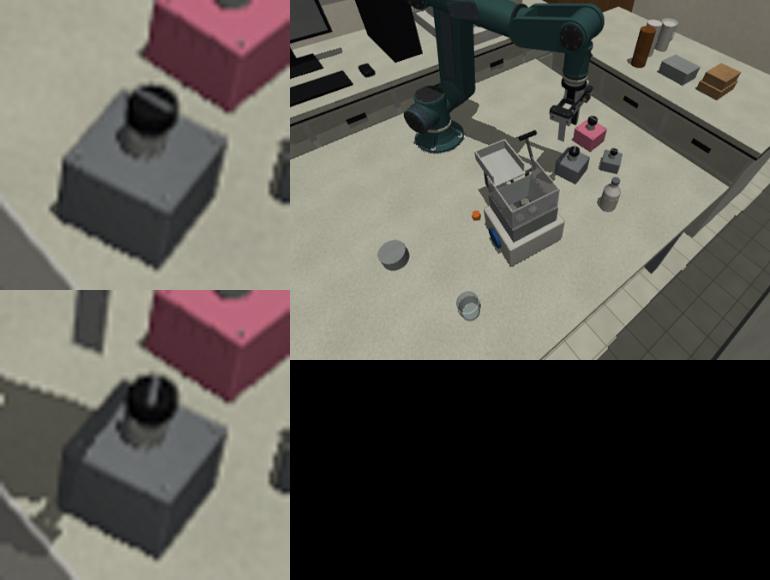

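The head is turned and back at its original height (top at (152,90) before, (152,380-290) now). The tray is down, the bystanders are where they were, and the robot is clear.

```bash
python3 -c "
from bench import robot
print(robot.close_job())"
```

```text
the job is handed in; nothing more can be done
None
```

The job is handed in at about 15 s of the 70 s: I latched the stop, tipped all four lumps into the hopper, let the tray swing back down, then twisted the stop clockwise and it sprang back up; the tin, bottle and beaker were not touched.

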